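# Open the delivery carton and twist the tight cap off the polishing-paste jar

## Task

Fold both long flaps of the carton right back outside it. Leave the square jar seated in its snug cell, which braces it, and twist its tight blue cap anticlockwise just until the threads let go (no more than about a quarter turn), without pulling the jar up. Lift the cap level, straight up, and finish still holding it in the gripper a finger's breadth (about 15 mm) above the jar's mouth, leaving everything else on the bench where it is.

Things in the scene. Friction and masses are not known exactly. Their poses are not given: they have to be found in the camera images.
- carton: Open cardboard carton, heavy, does not move: 160 (x) x 240 (y) x 100 (z) mm outside, walls 5 mm; origin at the centre of its underside. A grey pulp insert inside, its top 45 mm above the bench, has two square cells 69 mm wide, at y = +45 and -45 mm, floor at z = 5 mm: the jar stands in either one, the tips box in the other. The short end flaps are already folded down outside.
- flap_near (a joint): Angle of the long cardboard flap (75 x 240 x 4 mm) on the carton's -x wall: 0 flat over the box, 1.57 upright, 2.7 its limit, folded back outside. Starts sprung up at 0.9 to 1.2; stiff hinge (0.03 N m), stays where it is left. Its rough edge can jam on a finger pushed straight sideways: carry it up round its hinge until it is upright.
- flap_far (a joint): The same for the flap on the carton's +x wall; it opens outwards to the carton's +x.
- flap_near_hinge (a point): Middle of the near flap's hinge line, which runs along the carton's y: x = -80, z = 102 mm in the carton's frame.
- flap_far_hinge (a point): Middle of the far flap's hinge line, along the carton's y: x = +80, z = 102 mm in the carton's frame.
- flap_near_edge (a point): Middle of the free edge of the near flap, 75 mm from its hinge.
- flap_far_edge (a point): Middle of the free edge of the far flap, 75 mm from its hinge.
- jar: Square amber jar, 66 x 66 mm, 54 mm tall, 0.26 to 0.43 kg, with a round neck (46 mm) above; origin at the centre of its underside, 5 mm above the bench when seated, sides parallel to the carton's. It stands loose in its cell with 1.5 mm play on each side, which keeps it from turning; nothing holds it down.
- jar_mouth (a point): Centre of the jar's mouth, top of the neck, 84 mm above the jar's underside. A springy white seal disc lies over it and presses the cap up with about 22 N while it is tight; it springs up about 1 mm as the cap is loosened, then carries nothing.
- cap: Round ribbed blue screw cap, 62 mm in diameter, 18 mm tall; origin at the centre of its open lower rim, z up. About 60 g. Tight, this rim is 74 mm above the jar's underside, so the cap's top is 97 mm above the bench, just below the carton's rim. There is room for fingers for 25 mm round the cap and 12 mm below its rim.
- cap_mark (a point): White dash at the cap's upper rim, 30 mm from its axis; points along the jar's +x while tight. The lug thread loosens anticlockwise seen from above, takes 0.2 to 0.9 N m (grip firmly, 40 N or more), lets the cap rise 2.5 mm and lets go 60 degrees from tight; until 105 degrees the cap is then free to lift, beyond it meets the next thread.
- tips_box: Low white and green box of mixing tips, 64 x 64 x 46 mm, in the carton's other cell. Leave it alone.
- bowl: Lime-green mixing bowl, 120 mm across, 62 mm tall. Bystander.
- spray_bottle: Blue bottle, 66 mm across, 190 mm tall. Bystander.
- tin: Steel tin, 90 mm across, 110 mm tall. Bystander.
- notebook: Teal notebook, 150 x 105 x 14 mm, lying flat. Bystander.
- spatula: Plaster spatula, 200 mm long, lying flat. Bystander.
- screwdriver: Screwdriver, 190 mm long, lying flat. Bystander.
Not all that is in view belongs to the job. Of the things shaped like the cap, the blue one is meant.

How it is judged:
By the outcome, as a careful person would: the job done as asked, in the order asked, and still so for the second after the job is handed in, while the arm keeps its last pose, push and grip.
It also fails if it takes over 64 s, if anything falls off the work surface, if the arm or the gripper's body presses on something with over 40 N, if the wrist force passes 120 N, or if a joint passes its speed limit or range.

## Robot

A 6-joint arm with a two-finger parallel gripper is mounted at the origin on the work surface. World frame = base frame: x ahead of the robot, y to its left, z up, the work surface at z = 0. Lengths are in m, angles in rad, forces in N, time in s.
With the tool pointing down it reaches from about 0.35 to 0.85 m from the base axis. Payload 8.1 kg.
Tool frame: the origin (TCP) lies between the finger pads; the fingertips stand 11 mm ahead of it and the grasp point (between the pads) lies 8 mm behind it; y points along the fingers, x is the direction in which the jaws open and shut, and the axes are right-handed (so a half turn about y gives the same grasp; the last joint's range is limited). The gripper opens to 93 mm and grips with 3 to 60 N. Pads are 15 mm wide; open, the fingers measure 128 mm over their backs; the gripper's body (75 mm by 188 mm) begins 65 mm behind the grasp point.
Start: joints at [1.208, 0.13, 1.488, -0, 1.523, -0.085], TCP at [0.165, 0.577, 0.23] pointing down, gripper open.
Joint ranges: [-2.96, 2.96], [-0.89, 2.26], [0.02, 2.5], [-1.34, 4.48], [0, 2.73], [-2.66, 2.66]. Speed limits (rad/s): [2.39, 2.39, 2.79, 3.14, 3.14, 3.14].

## Interface

Orientations are given as a rotation vector (axis times angle).
In Python, from plant import readout, optics, robot gives the robot as it stands.
- The arm moves only by the shell command python3 -m creep 'ROWS' [FORCE]. ROWS is JSON, a list that holds one entry, the list of rows, each a list of 7 numbers: the closure, from 0 (fully open) to 1 (shut), then the shift along the tool's x, y, z in cm, then the turn, a rotation vector about the tool's x, y, z in degrees. In form: [[[grip, x, y, z, wx, wy, wz], ...]]. A call has exactly 8 rows; each row shifts and turns the pose as measured when the row begins, along the tool's axes as they then stand; what a row does not reach is not made up. A row lasts 1/10 s, in which the tool goes at most 50 mm and 8.59 degrees, less where a joint would pass 70% of its speed; a pose out of reach is approached as far as the arm can. A call is refused whole if a number of a shift passes 5 or a number of a turn 8.59, either way. A call with a gripper value outside its range is refused whole. The fingers move at their own pace and stop on an object; FORCE is the grip in N (left out, the last holds). Time passes only in rows, so rows that do not move let the fingers close, or fill a call up. It gives the time, the measured TCP pose, the force and the opening at its end, in the units of the state.
- readout.read_state(): the state, without advancing time (a new reading comes with each control period).
- optics.read_camera(name): name is "scene" or "side" or "wrist"; returns a dict with "frame" (400x640x3 uint8, red, green, blue), "depth" (400x640 float32, m along the optical axis (not along the pixel's ray), 0 where there is no reading), "intrinsics" (3x3 intrinsics, pixels), "R" (3x3) and "t" (3): a world point X has camera coordinates R X + t. Camera axes: x right, y down, z forward; pixel columns grow to the right and rows downward; lengths in m; the calibration is good to about 2 mm. A picture is of the moment at which its call begins.
- robot.close_job(): hands the job in, once; it reports no verdict.
The state is a dict: "t": time; "q": joint angles; "dq": joint speeds; "joint_torque": joint torques, N m; "tool_pos": TCP position; "orientation": TCP orientation; "force": force on the tool from outside, world axes, zero at the start; "wrist_torque": the same for the moment, N m; "opening": finger opening in m.
Only numpy, scipy, OpenCV 4.12 (cv2) and the standard library are available. Lean on these libraries where they do the work, as an engineer would, in place of code of your own. Each camera call takes 0.05 s, during which the arm holds its last target. There are 200 camera calls.

## Working session

There is one attempt and no reset: what is moved stays moved. The work goes in short steps, Python scripts to look and compute and a shell command to move; the robot and the scene stay as the last step left them, time stands still between calls to the robot, and variables do not carry over. Pictures are saved under pics/ and viewed, about 8 in all and at most 12, crops included, and the job is handed in when it is done.

```bash
mkdir -p pics; ls; python3 - <<'E'
from plant import readout, optics
import cv2,numpy as np
s=readout.read_state();print({k:np.round(v,3).tolist() for k,v in s.items()})
for n in("scene","side"):
    c=optics.read_camera(n);np.savez("cam_"+n,**c);cv2.imwrite(f"pics/{n}0.png",c["frame"][:,:,::-1]);print(n,c["R"].round(3).tolist(),c["t"])
E
```

```text
pics
{'t': 0.0, 'q': [1.208, 0.131, 1.489, 0.0, 1.523, -0.085], 'dq': [-0.001, -0.0, 0.001, 0.002, -0.0, 0.003], 'joint_torque': [-0.001, -55.985, -49.175, 0.077, 0.036, -0.0], 'tool_pos': [0.164, 0.576, 0.229], 'orientation': [-1.329, -1.001, 1.004], 'force': [-0.289, -0.779, 0.196], 'wrist_torque': [0.038, -0.047, -0.004], 'opening': 0.093}
scene [[-0.839, 0.544, -0.003], [0.434, 0.666, -0.606], [-0.327, -0.51, -0.795]] [ 0.48906109 -0.1845909   1.60201627]
side [[0.989, -0.149, -0.006], [-0.098, -0.619, -0.779], [0.113, 0.771, -0.627]] [-0.56553642  0.11531894  1.33851363]
```

View pics/scene0.png

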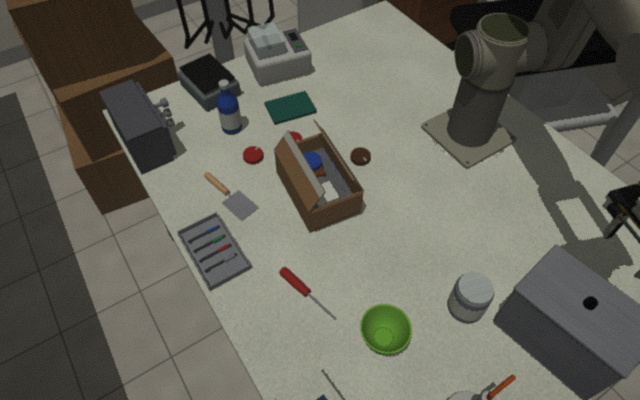

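View pics/side0.png

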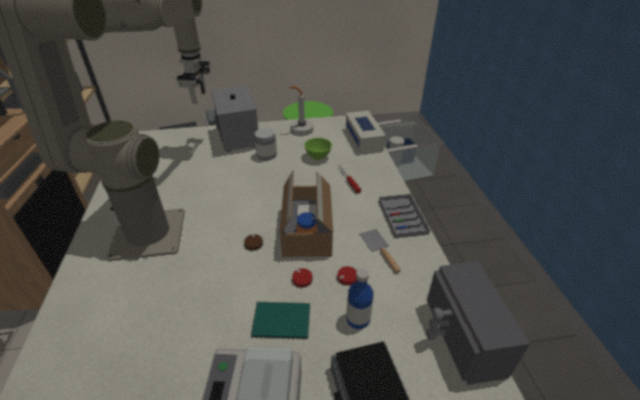

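```bash
cat > h.py <<'E'
import numpy as np,cv2
def cloud(c):
    d=c["depth"];v,u=np.mgrid[:d.shape[0],:d.shape[1]]
    K=c["intrinsics"];p=np.stack([(u-K[0,2])/K[0,0]*d,(v-K[1,2])/K[1,1]*d,d],-1)
    P=(p-c["t"])@c["R"]; P[d==0]=np.nan
    return P
E
python3 - <<'E'
from h import *
Q=[]
for n,(u0,u1,v0,v1) in dict(scene=(265,370,110,235),side=(270,345,165,262)).items():
    c=dict(np.load(f"cam_{n}.npz"));P=cloud(c)
    f=c["frame"];hsv=cv2.cvtColor(f,cv2.COLOR_RGB2HSV)
    roi=np.zeros(f.shape[:2],bool);roi[v0:v1,u0:u1]=1
    b=roi&(hsv[...,0]>100)&(hsv[...,0]<130)&(hsv[...,1]>120)&(P[...,2]>.06)
    print(n,"cap",b.sum(),np.nanmedian(P[b],0).round(4),np.nanmin(P[b],0).round(3),np.nanmax(P[b],0).round(3))
    br=roi&((hsv[...,0]<25))&(hsv[...,1]>60)
    q=P[br];q=q[~np.isnan(q[:,0])];
    for z0,z1 in((.02,.09),(.092,.108),(.12,.14),(.14,.16),(.16,.18),(.18,.2)):
        s=q[(q[:,2]>z0)&(q[:,2]<z1)]
        if len(s)>5: print(z0,len(s),cv2.minAreaRect(s[:,:2].astype(np.float32)*1000),s.mean(0).round(3))
    Q.append(q)
q=np.vstack(Q);s=q[(q[:,2]>.02)&(q[:,2]<.106)]
print("all",cv2.minAreaRect(s[:,:2].astype(np.float32)*1000))
for n,b in dict(scene=(255,370,110,235),side=(265,350,165,265)).items():
    c=np.load(f"cam_{n}.npz")["frame"][b[2]:b[3],b[0]:b[1],::-1]
    cv2.imwrite(f"pics/{n}_c.png",cv2.resize(c,None,fx=4.5,fy=4.5,interpolation=2))
a=cv2.imread("pics/scene_c.png");d=cv2.imread("pics/side_c.png");a=cv2.resize(a,(390,424));d=cv2.resize(d,(390,424));cv2.imwrite("pics/both_c.png",np.hstack([a,d]))
E
```

```text
scene cap 210 [ 0.5202 -0.1053  0.097 ] [ 0.498 -0.139  0.082] [ 0.538 -0.078  0.103]
0.02 1912 ((511.67706298828125, -82.25161743164062), (345.1015930175781, 273.8326110839844), 42.302799224853516) [ 0.531 -0.037  0.059]
0.092 557 ((534.6118774414062, -65.10142517089844), (256.12005615234375, 159.0812225341797), 82.53495025634766) [ 0.555 -0.026  0.1  ]
0.12 591 ((531.9768676757812, -65.10400390625), (243.8762664794922, 144.0751953125), 82.14985656738281) [ 0.584 -0.063  0.13 ]
0.14 174 ((530.6849975585938, -61.714935302734375), (237.33645629882812, 119.98944091796875), 81.57249450683594) [ 0.56  -0.051  0.145]
0.16 154 ((524.1138305664062, -61.91999053955078), (234.9497528076172, 88.5805892944336), 82.72948455810547) [ 0.498 -0.054  0.167]
side cap 199 [ 0.5247 -0.1254  0.0967] [ 0.498 -0.147  0.083] [ 0.552 -0.088  0.102]
0.02 1129 ((529.8126220703125, -74.39755249023438), (253.05203247070312, 155.75132751464844), 82.55521392822266) [ 0.522 -0.135  0.061]
0.092 314 ((532.2619018554688, -70.65628051757812), (253.79354858398438, 160.4656982421875), 81.7223892211914) [ 0.522 -0.128  0.099]
0.12 337 ((533.0892333984375, -73.31352233886719), (237.38778686523438, 145.00396728515625), 81.9375991821289) [ 0.545 -0.087  0.13 ]
0.14 80 ((528.3125, -76.15886688232422), (227.95751953125, 116.124755859375), 82.44943237304688) [ 0.543 -0.101  0.143]
0.16 28 ((486.9721374511719, -76.49091339111328), (103.05805206298828, 3.264153242111206), 83.98095703125) [ 0.487 -0.075  0.168]
all ((514.821533203125, -82.29325866699219), (338.52581787109375, 284.15576171875), 39.829280853271484)
```

View pics/both_c.png

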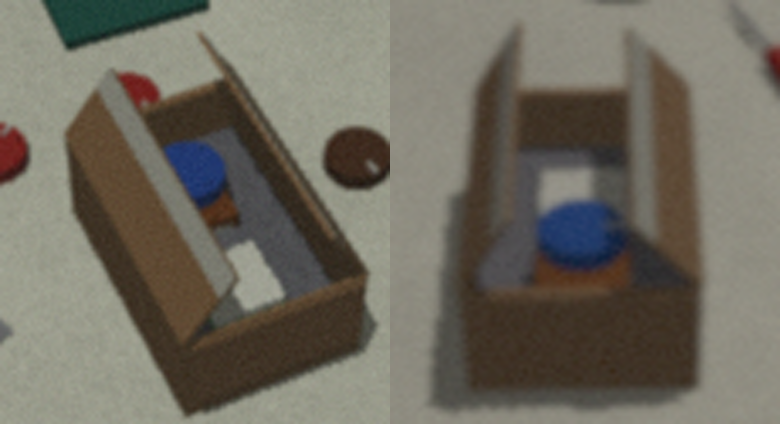

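```bash
cat >> h.py <<'E'
from scipy.spatial.transform import Rotation as Ro
from plant import readout
YAW=-8.; C=np.array([.533,-.068])
def Rtool(a):  # tool y down, tool x at world azimuth a (deg)
    a=np.radians(a);x=np.array([np.cos(a),np.sin(a),0]);y=np.array([0,0,-1.])
    return Ro.from_matrix(np.stack([x,y,np.cross(x,y)],1))
def carton(p):
    y=np.radians(YAW);c,s=np.cos(y),np.sin(y)
    return np.array([C[0]+c*p[0]-s*p[1],C[1]+s*p[0]+c*p[1],p[2]])
def inc(p):
    p=np.asarray(p);y=np.radians(YAW);c,s=np.cos(y),np.sin(y);d=p[:2]-C
    return np.array([c*d[0]+s*d[1],-s*d[0]+c*d[1],p[2]])
def plan(target,az,n):
    s=readout.read_state();p=np.array(s["tool_pos"]);R=Ro.from_rotvec(s["orientation"])
    rv=(R.inv()*Rtool(az)).as_rotvec();st=(np.asarray(target)-p)/n*100
    print("turn total",np.degrees(rv).round(2),"per row",np.degrees(rv/n).round(2))
    for i in range(n):
        print((R*Ro.from_rotvec(rv*i/n)).inv().apply(st).round(2))
def stat():
    s=readout.read_state();R=Ro.from_rotvec(s["orientation"]).as_matrix()
    print("t",round(s["t"],2),"p",np.round(s["tool_pos"],4),"carton",inc(s["tool_pos"]).round(4),"az",np.degrees(np.arctan2(R[1,0],R[0,0])).round(2),"ydir",R[:,1].round(3),"F",np.round(s["force"],1),"T",np.round(s["wrist_torque"],2),"op",round(s["opening"],4),"q",np.round(s["q"],2))
E
python3 - <<'E'
from h import *
stat()
plan(carton([0,-.0,.30]),82,16);plan(carton([0,0,.30]),-98,16)
E
```

```text
t 0.1 p [0.1643 0.5765 0.2287] carton [-0.4548  0.587   0.2287] az 74.09 ydir [-0.001 -0.002 -1.   ] F [ 0.9 -0.5  0.2] T [-0.02  0.08  0.01] op 0.0928 q [ 1.21  0.13  1.49 -0.    1.52 -0.09]
turn total [-0.01 -7.91 -0.09] per row [-0.   -0.49 -0.01]
[-3.24 -0.44 -3.32]
[-3.27 -0.44 -3.29]
[-3.3  -0.44 -3.26]
[-3.33 -0.44 -3.24]
[-3.36 -0.44 -3.21]
[-3.38 -0.44 -3.18]
[-3.41 -0.44 -3.15]
[-3.44 -0.44 -3.12]
[-3.46 -0.44 -3.09]
[-3.49 -0.44 -3.06]
[-3.52 -0.44 -3.03]
[-3.54 -0.44 -3.  ]
[-3.57 -0.44 -2.97]
[-3.59 -0.44 -2.94]
[-3.62 -0.44 -2.91]
[-3.64 -0.45 -2.87]
turn total [ 1.4000e-01  1.7209e+02 -2.0000e-02] per row [ 1.000e-02  1.076e+01 -0.000e+00]
[-3.24 -0.44 -3.32]
[-2.57 -0.44 -3.87]
[-1.8  -0.44 -4.28]
[-0.97 -0.44 -4.54]
[-0.11 -0.44 -4.64]
[ 0.76 -0.44 -4.58]
[ 1.6  -0.44 -4.36]
[ 2.39 -0.45 -3.98]
[ 3.09 -0.45 -3.46]
[ 3.68 -0.45 -2.83]
[ 4.14 -0.45 -2.09]
[ 4.46 -0.45 -1.28]
[ 4.62 -0.45 -0.43]
[ 4.62 -0.45  0.44]
[ 4.46 -0.45  1.3 ]
[ 4.13 -0.45  2.11]
```

```bash
python3 -m creep '[[[1,-3.2,-0.9,-3.3,0,-0.5,0],[1,-3.3,-0.9,-3.3,0,-0.5,0],[1,-3.3,-0.9,-3.3,0,-0.5,0],[1,-3.3,-0.9,-3.3,0,-0.5,0],[1,-3.4,-0.8,-3.2,0,-0.5,0],[1,-3.4,-0.8,-3.2,0,-0.5,0],[1,-3.4,-0.8,-3.2,0,-0.5,0],[1,-3.4,-0.8,-3.1,0,-0.5,0]]]' 20 && python3 -m creep '[[[1,-3.4,0,-3.1,0,-0.5,0],[1,-3.5,0,-3.1,0,-0.5,0],[1,-3.5,0,-3,0,-0.5,0],[1,-3.5,0,-3,0,-0.5,0],[1,-3.6,0,-3,0,-0.5,0],[1,-3.6,0,-3,0,-0.5,0],[1,-3.6,0,-3,0,-0.5,0],[1,-3.6,0,-2.9,0,-0.5,0]]]'; python3 - <<'E'
from h import *
stat();plan(carton([0,0,.30]),82,4)
E
```

```text
t: 0.9
tool_pos: [0.3517, 0.2453, 0.2923]
orientation: [-1.3, -1.054, 1.076]
force: [1.5, 0.8, 0.0]
opening: 0.0335
t: 1.7
tool_pos: [0.5477, -0.0884, 0.2947]
orientation: [-1.269, -1.11, 1.127]
force: [1.2, 0.6, 0.6]
opening: 0.0005
t 1.7 p [ 0.5477 -0.0884  0.2947] carton [ 0.0174 -0.0181  0.2947] az 82.95 ydir [-0.005 -0.009 -1.   ] F [1.2 0.6 0.6] T [ 0.04 -0.03 -0.01] op 0.0005 q [-0.25 -0.01  1.51 -0.01  1.64 -1.69]
turn total [-0.23  0.95 -0.58] per row [-0.06  0.24 -0.14]
[ 0.46 -0.14  0.43]
[ 0.46 -0.14  0.43]
[ 0.46 -0.13  0.43]
[ 0.45 -0.13  0.43]
```

```bash
python3 -m creep '[[[1,0.5,-0.2,0.5,0,0.2,-0.1],[1,0.5,-0.2,0.5,0,0.2,-0.1],[1,0.5,-0.1,0.4,0,0.2,-0.1],[1,0.4,0,0.4,0,0.2,-0.2],[1,0,0,0,0,0,0],[1,0,0,0,0,0,0],[1,0,0,0,0,0,0],[1,0,0,0,0,0,0]]]'; python3 - <<'E'
from h import *
from plant import optics
stat()
c=optics.read_camera("wrist");np.savez("cam_w",**c);cv2.imwrite("pics/w1.png",c["frame"][:,:,::-1]);print(c["R"].round(3).tolist(),c["t"])
P=cloud(c);print("valid",np.isfinite(P[...,0]).mean())
f=c["frame"];hsv=cv2.cvtColor(f,cv2.COLOR_RGB2HSV)
b=(hsv[...,0]>100)&(hsv[...,0]<130)&(hsv[...,1]>120)&(abs(P[...,2]-.095)<.02)
print(b.sum(),np.nanmedian(P[b],0),np.nanmin(P[b],0),np.nanmax(P[b],0))
E
```

```text
t: 2.5
tool_pos: [0.531, -0.0673, 0.2973]
orientation: [-1.266, -1.1, 1.11]
force: [0.1, 0.3, -0.0]
opening: 0.0003
t 2.5 p [ 0.531  -0.0673  0.2973] carton [-0.0021  0.0005  0.2973] az 82.03 ydir [-0.008  0.    -1.   ] F [ 0.1  0.3 -0. ] T [-0.02 -0.   -0.01] op 0.0003 q [-0.22 -0.06  1.56 -0.    1.65 -1.65]
[[0.139, 0.99, -0.001], [0.961, -0.134, 0.241], [0.239, -0.035, -0.97]] [-0.00568155 -0.56369853  0.3251961 ]
valid 0.993625
1981 [ 0.52537365 -0.11282615  0.09599608] [ 0.49587366 -0.42134813  0.09129658] [ 0.6069605  -0.08292147  0.10315005]
```

View pics/w1.png

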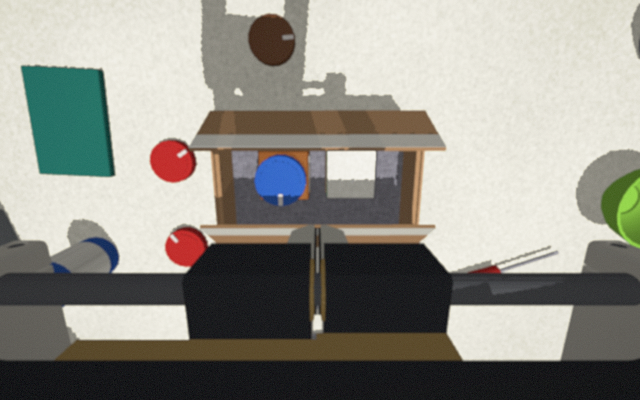

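```bash
python3 - <<'E'
from h import *
c=dict(np.load("cam_w.npz"));P=cloud(c)
f=c["frame"];hsv=cv2.cvtColor(f,cv2.COLOR_RGB2HSV)
roi=np.zeros(P.shape[:2],bool);roi[105:243,185:450]=1
y=np.radians(YAW);cs,sn=np.cos(y),np.sin(y)
X=P[...,0]-C[0];Y=P[...,1]-C[1];q=np.stack([cs*X+sn*Y,-sn*X+cs*Y,P[...,2]],-1)
for nm,r in(("near",q[105:152,230:410]),("far",q[222:243,230:290])):
    s=r.reshape(-1,3);s=s[s[:,2]>.108]
    for z in np.arange(.11,.185,.01):
        k=s[abs(s[:,2]-z)<.005]
        if len(k)>20:print(nm,z.round(3),len(k),k[:,0].mean().round(4),"slope dx/dy",np.polyfit(k[:,1],k[:,0],1)[0].round(4),"y",k[:,1].min().round(3),k[:,1].max().round(3))
b=roi&(hsv[...,0]>100)&(hsv[...,0]<130)&(hsv[...,1]>120)&(P[...,2]>.09)
u8=b.astype(np.uint8);k=cv2.findContours(u8,0,2)[0];k=max(k,key=cv2.contourArea)
m=np.zeros_like(u8);cv2.drawContours(m,[k],-1,1,-1);pp=q[(m>0)&(q[...,2]>.09)]
print("cap carton",cv2.minEnclosingCircle(pp[:,:2].astype(np.float32)*1000),pp.mean(0))
t=q[150:200,326:376].reshape(-1,3);t=t[(t[:,2]>.04)&(t[:,2]<.06)];print("tips",t.min(0),t.max(0))
E
```

```text
near 0.11 624 -0.0767 slope dx/dy -0.0017 y -0.096 0.1
near 0.12 914 -0.0721 slope dx/dy -0.0017 y -0.094 0.098
near 0.13 982 -0.0667 slope dx/dy -0.0015 y -0.092 0.095
near 0.14 1015 -0.0613 slope dx/dy -0.0009 y -0.09 0.093
near 0.15 977 -0.0563 slope dx/dy -0.0015 y -0.087 0.09
near 0.16 1204 -0.0509 slope dx/dy -0.0034 y -0.084 0.087
near 0.17 1043 -0.0458 slope dx/dy -0.0044 y -0.082 0.085
far 0.12 106 0.0655 slope dx/dy -0.0027 y -0.103 -0.036
far 0.13 181 0.0593 slope dx/dy -0.0093 y -0.1 -0.033
far 0.14 162 0.052 slope dx/dy -0.0141 y -0.097 -0.031
far 0.15 198 0.0448 slope dx/dy -0.0103 y -0.094 -0.03
far 0.16 417 0.0356 slope dx/dy -0.0016 y -0.091 -0.029
cap carton ((-0.46847349405288696, -45.45136642456055), 30.792516708374023) [-0.00209161 -0.04528934  0.09596827]
tips [-0.03262222  0.01155034  0.04002773] [0.03595731 0.08000544 0.0519435 ]
```

```bash
python3 -m creep '[[[1,0,4,0.2,0,0,0.4],[1,0,4.2,0,0,0,0],[1,0,4.2,0,0,0,0],[1,0,3,0,0,0,0],[1,0,1.2,0,0,0,0],[1,0,0,0,0,0,0],[1,0,0,0,0,0,0],[1,0,0,0,0,0,0]]]'; python3 -c "
from h import *
stat()"
```

```text
t: 3.35
tool_pos: [0.5314, -0.0692, 0.1316]
orientation: [-1.279, -1.102, 1.112]
force: [0.2, 0.2, 0.4]
opening: 0.0007
t 3.35 p [ 0.5314 -0.0692  0.1316] carton [-0.0014 -0.0014  0.1316] az 82.01 ydir [ 0.    -0.009 -1.   ] F [0.2 0.2 0.4] T [ 0.03 -0.01  0.  ] op 0.0007 q [-0.22  0.02  1.78 -0.01  1.33 -1.65]
```

```bash
python3 -m creep '[[[1,0,0,1.2,0,0,0],[1,0,0.1,1.2,0,0,0],[1,0,-0.2,0.8,0,0,0],[1,0,-0.5,0.8,0,0,0],[1,0,-0.5,0.9,0,0,0],[1,0,-0.4,0.9,0,0,0],[1,0,-0.2,0.9,0,0,0],[1,0,-0.1,0.9,0,0,0]]]'; python3 -c "
from h import *
stat()"
```

```text
t: 4.15
tool_pos: [0.4613, -0.0598, 0.1633]
orientation: [-1.297, -1.116, 1.104]
force: [1.1, -0.8, -0.6]
opening: 0.0006
t 4.15 p [ 0.4613 -0.0598  0.1633] carton [-0.0721 -0.0019  0.1633] az 82.0 ydir [ 0.021 -0.014 -1.   ] F [ 1.1 -0.8 -0.6] T [ 0.02 -0.18 -0.03] op 0.0006 q [-0.23 -0.23  1.96 -0.01  1.39 -1.66]
```

```bash
python3 -m creep '[[[1,0,0.1,1,-0.5,0,0],[1,0,0.1,1,-0.5,0,0],[1,0,0.4,1,0,0,0],[1,0,0.4,1,0,0,0],[1,0,0.5,1,0,0,0],[1,0,0.4,0.7,0,0,0],[1,0,0,0,0,0,0],[1,0,0,0,0,0,0]]]'; python3 - <<'E'
from h import *
from plant import optics
stat()
c=optics.read_camera("scene");np.savez("cam_s2",**c);a=c["frame"][90:250,230:420,::-1]
cv2.imwrite("pics/s2.png",cv2.resize(a,None,fx=3.5,fy=3.5,interpolation=2))
E
```

```text
t: 4.95
tool_pos: [0.4085, -0.0532, 0.1526]
orientation: [-1.329, -1.141, 1.089]
force: [-0.5, 1.4, 0.3]
opening: 0.0003
t 4.95 p [ 0.4085 -0.0532  0.1526] carton [-0.1253 -0.0026  0.1526] az 81.98 ydir [ 0.059 -0.021 -0.998] F [-0.5  1.4  0.3] T [-0.03  0.04  0.02] op 0.0003 q [-0.25 -0.43  2.14 -0.01  1.37 -1.68]
```

View pics/s2.png

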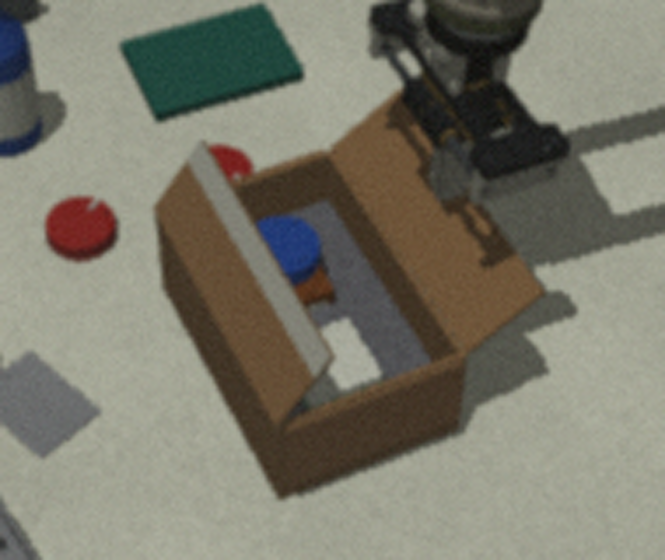

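```bash
python3 -m creep '[[[1,0,0.5,0.3,1.1,0,0],[1,0,0.5,0.3,1.1,0,0],[1,0,0.3,0.3,0.6,0,0],[1,0,0.3,0.1,0.6,0,0],[1,0,0,0,0,0,0],[1,0,0,0,0,0,0],[1,0,-1,-0.5,0,0,0],[1,0,-1.5,-1,0,0,0]]]'; python3 - <<'E'
from h import *
stat()
E
```

```text
t: 5.8
tool_pos: [0.4183, -0.0544, 0.1651]
orientation: [-1.282, -1.1, 1.114]
force: [1.4, 0.0, 0.1]
opening: 0.001
t 5.8 p [ 0.4183 -0.0544  0.1651] carton [-0.1155 -0.0025  0.1651] az 81.99 ydir [-0.    -0.013 -1.   ] F [1.4 0.  0.1] T [ 0.02 -0.   -0.02] op 0.001 q [-0.24 -0.34  2.04 -0.01  1.43 -1.67]
```

```bash
python3 -m creep '[[[1,0,-0.6,-2.6,0,0,0.3],[1,0,0,-3,0,0,0.2],[1,0,0.3,-3,0,0,0.2],[1,0,1,-1.5,0,0,0],[1,0,1.5,-0.2,0,0,0],[1,0,1,0,0,0,0],[1,0,0,0,0,0,0],[1,0,0,0,0,0,0]]]'; python3 - <<'E'
from h import *
stat()
from plant import optics
c=optics.read_camera("scene");P=cloud(c)
y=np.radians(YAW);cs,sn=np.cos(y),np.sin(y)
X=P[...,0]-C[0];Y=P[...,1]-C[1];q=np.stack([cs*X+sn*Y,-sn*X+cs*Y,P[...,2]],-1).reshape(-1,3)
s=q[(abs(q[:,1])<.12)&(q[:,0]<-.078)&(q[:,0]>-.17)&(q[:,2]>.095)&(q[:,2]<.16)]
print(np.polyfit(s[:,0],s[:,2],1),s.min(0),s.max(0))
E
```

```text
t: 6.6
tool_pos: [0.525, -0.0704, 0.1329]
orientation: [-1.289, -1.091, 1.125]
force: [-0.0, 0.0, 0.7]
opening: 0.0007
t 6.6 p [ 0.525  -0.0704  0.1329] carton [-0.0076 -0.0035  0.1329] az 81.97 ydir [-0.005 -0.025 -1.   ] F [-0.   0.   0.7] T [ 0.02 -0.04 -0.02] op 0.0007 q [-0.21  0.01  1.79 -0.03  1.34 -1.64]
[-0.47733354  0.06493386] [-0.15032844 -0.11826209  0.09566997] [-0.07800977  0.11995091  0.14043255]
```

```bash
python3 -m creep '[[[1,0,0.1,-1.2,0,0,-0.7],[1,0,0.1,-1.2,0,0,-0.7],[1,0,-0.2,-0.8,0,0,0],[1,0,-0.5,-0.8,0,0,0],[1,0,-0.5,-0.9,0,0,0],[1,0,-0.4,-0.9,0,0,0],[1,0,-0.3,-0.9,0,0,0],[1,0,-0.1,-0.9,0,0,0]]]';python3 - <<'E'
from h import *
stat()
E
python3 -m creep '[[[1,0,0,-1,0,0,0],[1,0,0.1,-1,0,0,0],[1,0,0.4,-1,0,0,0],[1,0,0.4,-1,0,0,0],[1,0,0.5,-1,0,0,0],[1,0,0.5,-0.8,0,0,0],[1,0,0,0,0,0,0],[1,0,0,0,0,0,0]]]'; python3 - <<'E'
from h import *
stat()
E
```

```text
t: 7.45
tool_pos: [0.6015, -0.0809, 0.1574]
orientation: [-1.275, -1.106, 1.106]
force: [-0.5, -0.0, -0.8]
opening: 0.0006
t 7.45 p [ 0.6015 -0.0809  0.1574] carton [ 0.0697 -0.0032  0.1574] az 81.98 ydir [ 0.002 -0.003 -1.   ] F [-0.5 -0.  -0.8] T [ 0.06  0.21 -0.01] op 0.0006 q [-0.22  0.19  1.56 -0.    1.39 -1.65]
t: 8.25
tool_pos: [0.6604, -0.0889, 0.1428]
orientation: [-1.271, -1.1, 1.111]
force: [-3.7, 1.7, 2.9]
opening: 0.0002
t 8.25 p [ 0.6604 -0.0889  0.1428] carton [ 0.1291 -0.0029  0.1428] az 82.02 ydir [-0.006 -0.003 -1.   ] F [-3.7  1.7  2.9] T [0.09 0.65 0.  ] op 0.0002 q [-0.21  0.36  1.38 -0.    1.41 -1.64]
```

```bash
python3 -m creep '[[[1,0,0,-0.4,0,0,0],[1,0,0,0,0,0,0],[1,0,-2,0.4,0,0,0],[0.6,0,-3,1,0,0,0],[0.3,0,-2,2,0,8.2,0],[0,0,0,2,0,8.2,0],[0,0,0,0,0,8.2,0],[0,0,0,0,0,8.2,0]]]' 60; python3 - <<'E'
from h import *
stat();plan(carton([-.0005,-.0453,.20]),-8,8)
E
```

```text
t: 9.05
tool_pos: [0.6094, -0.0783, 0.2166]
orientation: [-1.466, -0.645, 0.668]
force: [0.1, -0.0, -0.4]
opening: 0.036
t 9.05 p [ 0.6094 -0.0783  0.2166] carton [0.0771 0.0005 0.2166] az 48.19 ydir [-0.014 -0.003 -1.   ] F [ 0.1 -0.  -0.4] T [-0.1   0.01 -0.04] op 0.036 q [-0.21  0.19  1.45 -0.01  1.52 -1.05]
turn total [-0.12 56.18 -0.88] per row [-0.01  7.02 -0.11]
[-1.01  0.22  0.49]
[-1.06  0.22  0.36]
[-1.1   0.22  0.23]
[-1.12  0.22  0.09]
[-1.12  0.21 -0.05]
[-1.11  0.21 -0.19]
[-1.08  0.21 -0.32]
[-1.03  0.21 -0.45]
```

```bash
python3 -m creep '[[[0,-1,0.2,0.5,0,7,-0.1],[0,-1.1,0.2,0.4,0,7,-0.1],[0,-1.1,0.2,0.2,0,7,-0.1],[0,-1.1,0.2,0.1,0,7,-0.1],[0,-1.1,0.2,-0.1,0,7,-0.1],[0,-1.1,0.2,-0.2,0,7,-0.1],[0,-1.1,0.2,-0.3,0,7,-0.1],[0,-1,0.2,-0.5,0,7,-0.1]]]' && python3 -m creep '[[[0,0,0,0,0,0,0],[0,0,0,0,0,0,0],[0,0,0,0,0,0,0],[0,0,0,0,0,0,0],[0,0,0,0,0,0,0],[0,0,0,0,0,0,0],[0,0,0,0,0,0,0],[0,0,0,0,0,0,0]]]' ; cat > look.py <<'E'
from h import *
from plant import optics
def incs(P):
    y=np.radians(YAW);cs,sn=np.cos(y),np.sin(y);X=P[...,0]-C[0];Y=P[...,1]-C[1]
    return np.stack([cs*X+sn*Y,-sn*X+cs*Y,P[...,2]],-1)
c=optics.read_camera("scene");q=incs(cloud(c)).reshape(-1,3)
for sg in(-1,1):
    s=q[(abs(q[:,1])<.12)&(sg*q[:,0]>.082)&(sg*q[:,0]<.16)&(q[:,2]>.095)&(q[:,2]<.17)]
    if len(s)>20: print("flap",sg,len(s),np.polyfit(sg*s[:,0],s[:,2],1),s.min(0),s.max(0))
w=optics.read_camera("wrist");np.savez("cam_w",**w);q=incs(cloud(w));f=w["frame"]
hsv=cv2.cvtColor(f,cv2.COLOR_RGB2HSV)
b=(hsv[...,0]>100)&(hsv[...,0]<130)&(hsv[...,1]>120)&(q[...,2]>.06)&(abs(q[...,0])<.06)&(abs(q[...,1]+.045)<.06)
k=max(cv2.findContours(b.astype(np.uint8),0,2)[0],key=cv2.contourArea);m=np.zeros(b.shape,np.uint8);cv2.drawContours(m,[k],-1,1,-1)
pp=q[m>0];z=np.percentile(pp[:,2],80);pp=pp[abs(pp[:,2]-z)<.004]
print("cap top",z.round(4),cv2.minEnclosingCircle(pp[:,:2].astype(np.float32)*1000),pp.mean(0).round(4))
# white mark on cap
bb=cv2.boundingRect(cv2.convexHull(k));hull=np.zeros(b.shape,np.uint8);cv2.drawContours(hull,[cv2.convexHull(k)],-1,1,-1)
wm=(hull>0)&(hsv[...,1]<90)&(hsv[...,2]>100);print("bbox",bb,"mark px",wm.sum(),np.argwhere(wm).mean(0) if wm.any() else None)
if wm.any():
    mm=np.nanmedian(q[wm],0);d=mm-pp.mean(0);print("mark carton",mm.round(4),"angle",np.degrees(np.arctan2(d[1],d[0])).round(1))
E
python3 - <<'E'
from look import *
stat();cv2.imwrite("pics/w3.png",f[:,:,::-1])
E
```

```text
t: 9.85
tool_pos: [0.5272, -0.1129, 0.2025]
orientation: [-1.566, 0.137, -0.142]
force: [-0.3, 0.8, 0.8]
opening: 0.0927
t: 10.65
tool_pos: [0.5291, -0.1127, 0.2032]
orientation: [-1.567, 0.128, -0.136]
force: [0.8, -0.5, 0.6]
opening: 0.0932
flap -1 1851 [0.46846774 0.06596583] [-0.15103372 -0.11952267  0.09616865] [-0.08203004  0.11976242  0.14055016]
flap 1 1513 [0.46684253 0.06781537] [ 0.08202342 -0.11846551  0.10112961] [0.14840414 0.1197197  0.13992008]
cap top nan ((0.0, 0.0), 0.0) [nan nan nan]
bbox (280, 163, 67, 68) mark px 112 [198.02678571 338.1875    ]
mark carton [ 0.0223 -0.0456  0.0969] angle nan
t 10.75 p [ 0.529  -0.1127  0.2032] carton [ 0.0023 -0.0448  0.2032] az -9.67 ydir [ 0.005 -0.001 -1.   ] F [-0.2 -0.4  0.3] T [-0.12  0.07  0.06] op 0.0928 q [-0.31 -0.02  1.69  0.    1.46 -0.14]look.py:15: RuntimeWarning: Mean of empty slice.
  print("cap top",z.round(4),cv2.minEnclosingCircle(pp[:,:2].astype(np.float32)*1000),pp.mean(0).round(4))
  ret = um.true_divide(
look.py:20: RuntimeWarning: Mean of empty slice.
  mm=np.nanmedian(q[wm],0);d=mm-pp.mean(0);print("mark carton",mm.round(4),"angle",np.degrees(np.arctan2(d[1],d[0])).round(1))
```

View pics/w3.png

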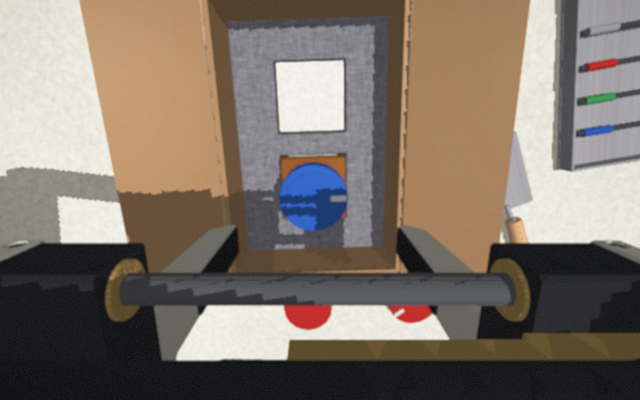

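```bash
sed -i 's/^pp=q\[m>0\];/pp=q[m>0];pp=pp[np.isfinite(pp[:,0])];/; s/pp.mean(0);print("mark/np.append(np.array(cv2.minEnclosingCircle(pp[:,:2].astype(np.float32))[0]),0);print("mark/' look.py; python3 -m creep '[[[0,-0.2,3,0,0,-0.8,-0.1],[0,-0.1,2.5,0,0,-0.8,-0.1],[0,0,0.3,0,0,0,0],[0,0,0,0,0,0,0],[0,0,0,0,0,0,0],[0,0,0,0,0,0,0],[0,0,0,0,0,0,0],[0,0,0,0,0,0,0]]]'; python3 - <<'E'
from look import *
stat();plan(carton([-.0005,-.0453,.08]),-8,4)
E
```

```text
t: 11.55
tool_pos: [0.5296, -0.1133, 0.1498]
orientation: [-1.571, 0.098, -0.124]
force: [-0.5, -0.1, 0.5]
opening: 0.093
flap -1 1734 [0.47243356 0.06568709] [-0.14976526 -0.10580917  0.09747528] [-0.08208554  0.11998975  0.14239534]
flap 1 1524 [0.46725197 0.06767823] [ 0.08205605 -0.11820614  0.1009776 ] [0.1478335  0.11986018 0.14100165]
cap top 0.0965 ((0.31928175687789917, -45.15045166015625), 30.929908752441406) [-0.0008 -0.0438  0.0959]
bbox (269, 172, 84, 83) mark px 166 [216.07228916 340.71084337]
mark carton [ 0.0225 -0.0456  0.0968] angle -1.1
t 11.65 p [ 0.5295 -0.1133  0.1496] carton [ 0.0028 -0.0453  0.1496] az -8.08 ydir [ 0.016 -0.004 -1.   ] F [-0.1 -0.3  0.1] T [-0.06  0.05  0.02] op 0.093 q [-0.31  0.01  1.76  0.    1.35 -0.17]
turn total [ 0.08 -0.08  0.95] per row [ 0.02 -0.02  0.24]
[-0.11  1.74  0.  ]
[-0.1   1.74  0.  ]
[-0.1   1.74  0.  ]
[-0.09  1.74  0.  ]
```

```bash
python3 -m creep '[[[0,-0.1,1.6,0,0,0,0.5],[0,-0.1,1.6,0,0,0,0.5],[0,-0.1,1.6,0,0,0,0],[0,0,1,0,0,0,0],[0,0,0.3,0,0,0,0],[0,0,0,0,0,0,0],[0,0,0,0,0,0,0],[0,0,0,0,0,0,0]]]'; python3 - <<'E'
from h import *
stat();plan(carton([-.000,-.0452,.08]),-8,2)
E
```

```text
t: 12.45
tool_pos: [0.525, -0.1125, 0.0811]
orientation: [-1.568, 0.116, -0.105]
force: [0.3, -0.5, -0.3]
opening: 0.0931
t 12.45 p [ 0.525  -0.1125  0.0811] carton [-0.0017 -0.0451  0.0811] az -8.09 ydir [-0.007  0.    -1.   ] F [ 0.3 -0.5 -0.3] T [-0.05  0.07  0.  ] op 0.0931 q [-0.31  0.09  1.81 -0.    1.25 -0.16]
turn total [ 0.05 -0.09 -0.41] per row [ 0.02 -0.04 -0.2 ]
[ 0.09  0.05 -0.  ]
[ 0.09  0.05 -0.  ]
```

```bash
python3 -m creep '[[[0,0.17,0.1,0,0,0,-0.4],[0,0,0,0,0,0,0],[1,0,0,0,0,0,0],[1,0,0,0,0,0,0],[1,0,0,0,0,0,0],[1,0,0,0,0,0,0],[1,0,0,0,0,0,0],[1,0,0,0,0,0,0]]]' 55; python3 - <<'E'
from h import *
stat()
E
```

```text
t: 13.25
tool_pos: [0.5278, -0.1132, 0.0824]
orientation: [-1.57, 0.108, -0.113]
force: [0.1, 1.0, 0.8]
opening: 0.061
t 13.25 p [ 0.5278 -0.1132  0.0824] carton [ 0.0011 -0.0455  0.0824] az -8.08 ydir [ 0.003 -0.002 -1.   ] F [0.1 1.  0.8] T [-0.02  0.23  0.01] op 0.061 q [-0.31  0.09  1.81 -0.    1.24 -0.16]
```

```bash
python3 -m creep '[[[1,0,0,0,0,-4,0],[1,0,-0.02,0,0,-4,0],[1,0,-0.02,0,0,-4,0],[1,0,-0.02,0,0,-4,0],[1,0,-0.02,0,0,-4,0],[1,0,0,0,0,0,0],[1,0,0,0,0,0,0],[1,0,0,0,0,0,0]]]'; python3 - <<'E'
from h import *
stat()
E
```

```text
t: 14.05
tool_pos: [0.5281, -0.1125, 0.0829]
orientation: [-1.564, -0.171, 0.165]
force: [-1.3, 0.2, 1.0]
opening: 0.0606
t 14.05 p [ 0.5281 -0.1125  0.0829] carton [ 0.0013 -0.0447  0.0829] az 12.27 ydir [ 0.004  0.    -1.   ] F [-1.3  0.2  1. ] T [0.17 0.13 0.11] op 0.0606 q [-0.31  0.09  1.81  0.    1.24 -0.52]
```

```bash
python3 -m creep '[[[1,0,-0.03,0,0,-4,0],[1,0,-0.03,0,0,-4,0],[1,0,-0.03,0,0,-4,0],[1,0,-0.03,0,0,-4,0],[1,0,-0.03,0,0,-4,0],[1,0,0,0,0,0,0],[1,0,0,0,0,0,0],[1,0,0,0,0,0,0]]]'; python3 - <<'E'
from look import *
stat();cv2.imwrite("pics/w4.png",f[:,:,::-1])
E
```

```text
t: 14.85
tool_pos: [0.5271, -0.1127, 0.0829]
orientation: [-1.526, -0.442, 0.44]
force: [-2.0, 0.2, 1.3]
opening: 0.0606
flap -1 1830 [0.45586503 0.06766261] [-0.15155542 -0.11934143  0.09621574] [-0.08200722  0.11956937  0.16748024]
flap 1 1529 [0.44402419 0.07066965] [ 0.08201165 -0.11976325  0.10211105] [0.14817168 0.11985464 0.16809912]
cap top 0.0978 ((0.10602283477783203, -45.001014709472656), 31.076229095458984) [-0.0073 -0.038   0.0971]
bbox (256, 192, 123, 82) mark px 310 [258.10967742 362.23548387]
mark carton [ 0.0175 -0.0307  0.0975] angle 39.1
t 14.95 p [ 0.5271 -0.1127  0.0829] carton [ 0.0004 -0.0451  0.0829] az 32.29 ydir [ 0.002 -0.    -1.   ] F [-1.2  0.8  0. ] T [0.18 0.15 0.  ] op 0.0603 q [-0.31  0.09  1.81  0.    1.24 -0.87]
```

View pics/w4.png

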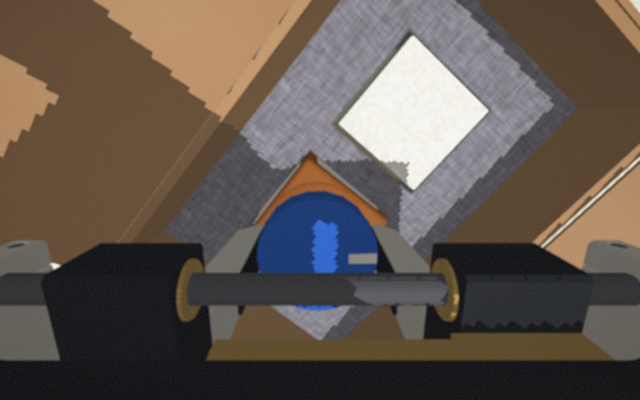

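```bash
python3 -m creep '[[[1,0,-0.04,0,0,-5,0],[1,0,-0.04,0,0,-5,0],[1,0,-0.04,0,0,-5,0],[1,0,-0.04,0,0,-5,0],[1,0,-0.04,0,0,-5,0],[1,0,0,0,0,-5,0],[1,0,0,0,0,-3,0],[1,0,0,0,0,0,0]]]'; python3 - <<'E'
from look import *
stat()
E
```

```text
t: 15.75
tool_pos: [0.5266, -0.1132, 0.0835]
orientation: [-1.379, -0.898, 0.898]
force: [0.3, 0.3, -0.5]
opening: 0.0607
flap -1 1878 [0.47146028 0.06562862] [-0.15125938 -0.11981667  0.09533097] [-0.08201084  0.11980334  0.14038177]
flap 1 1515 [0.46607018 0.06784088] [ 0.08205817 -0.11782946  0.10195617] [0.14794361 0.11994687 0.14129716]
cap top 0.0984 ((-0.46573057770729065, -46.1209716796875), 31.245723724365234) [-0.0108 -0.0444  0.0977]
bbox (256, 192, 123, 82) mark px 310 [258.07741935 362.26451613]
mark carton [ 0.0056 -0.0245  0.0981] angle 74.3
t 15.85 p [ 0.5266 -0.1131  0.0835] carton [-0.0001 -0.0456  0.0835] az 66.04 ydir [ 0.001 -0.001 -1.   ] F [-0.2 -0.3 -0.4] T [-0.02 -0.03 -0.01] op 0.0606 q [-0.31  0.09  1.81 -0.    1.24 -1.46]
```

```bash
python3 -m creep '[[[1,0,-0.2,0,0,0,0],[1,0,-0.2,0,0,0,0],[1,0,-0.2,0,0,0,0],[1,0,-0.2,0,0,0,0],[1,0,-0.2,0,0,0,0],[1,0,0,0,0,0,0],[1,0,0,0,0,0,0],[1,0,0,0,0,0,0]]]'; python3 - <<'E'
from look import *
stat()
E
```

```text
t: 16.65
tool_pos: [0.5269, -0.1132, 0.0948]
orientation: [-1.382, -0.893, 0.892]
force: [-0.2, 0.1, 0.1]
opening: 0.0607
flap -1 1877 [0.47040109 0.06574445] [-0.15038282 -0.1197835   0.09623007] [-0.08202671  0.11990089  0.14177622]
flap 1 1527 [0.45951553 0.06866171] [ 0.082      -0.11999326  0.10238949] [0.14746435 0.11998161 0.13966647]
cap top 0.1097 ((-0.04837668314576149, -46.28063201904297), 31.2913818359375) [-0.0105 -0.0444  0.109 ]
bbox (255, 192, 124, 82) mark px 313 [257.88817891 361.57188498]
mark carton [ 0.0061 -0.0246  0.1094] angle 74.2
t 16.75 p [ 0.5268 -0.1132  0.0947] carton [ 0.0002 -0.0456  0.0947] az 65.79 ydir [ 0.001 -0.001 -1.   ] F [-0.1 -0.3 -0.3] T [ 0.03 -0.03 -0.02] op 0.0605 q [-0.31  0.07  1.8  -0.    1.26 -1.45]
```

```bash
python3 -m creep '[[[1,0,-0.22,0,0,0,0],[1,0,-0.22,0,0,0,0],[1,0,-0.22,0,0,0,0],[1,0,-0.22,0,0,0,0],[1,0,-0.18,0,0,0,0],[1,0,0,0,0,0,0],[1,0,0,0,0,0,0],[1,0,0,0,0,0,0]]]'; python3 - <<'E'
from look import *
stat();s=optics.read_camera("side")["frame"]
a=cv2.resize(f[100:340,140:500,::-1],(400,267));b2=cv2.resize(s[160:270,240:380,::-1],(400,314),interpolation=2)
cv2.imwrite("pics/end.png",np.vstack([a,b2]))
E
```

```text
t: 17.55
tool_pos: [0.5268, -0.1132, 0.1064]
orientation: [-1.382, -0.893, 0.892]
force: [-0.7, -0.3, -0.2]
opening: 0.0611
flap -1 1858 [0.46715307 0.06606799] [-0.1510461  -0.11938258  0.09713099] [-0.08203212  0.11999351  0.13908117]
flap 1 1524 [0.46386622 0.06806991] [ 0.08201914 -0.11903597  0.10172731] [0.14763438 0.11982081 0.14197374]
cap top 0.1212 ((-0.028431301936507225, -46.26171112060547), 31.274810791015625) [-0.0106 -0.0444  0.1205]
bbox (256, 192, 124, 82) mark px 313 [257.79233227 361.30031949]
mark carton [ 0.0061 -0.0245  0.1208] angle 74.4
t 17.65 p [ 0.5268 -0.1132  0.1063] carton [ 1.000e-04 -4.570e-02  1.063e-01] az 65.78 ydir [ 0.001 -0.001 -1.   ] F [-0.4 -0.3 -0.8] T [-0.02  0.01 -0.04] op 0.0606 q [-0.31  0.06  1.8  -0.    1.29 -1.45]
```

View pics/end.png

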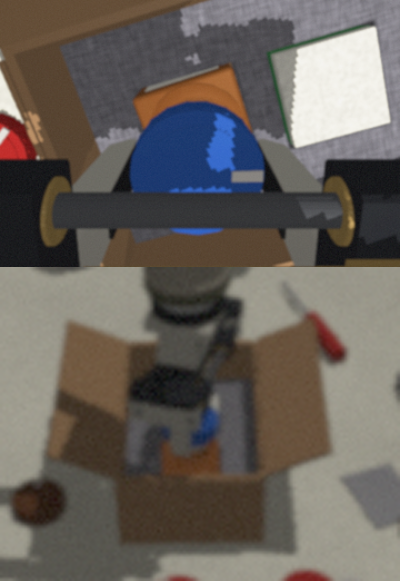

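```bash
python3 - <<'E'
from look import *
o=(hsv[...,0]<16)&(hsv[...,1]>150)&(abs(q[...,0])<.036)&(abs(q[...,1]+.045)<.036)&(q[...,2]>.03)
print("jar shoulder z",np.nanpercentile(q[o][:,2],[25,50,75]),o.sum());stat()
E
```

```text
flap -1 1864 [0.47652501 0.06511464] [-0.15000179 -0.11995747  0.09575873] [-0.08207964  0.1199576   0.14003263]
flap 1 1520 [0.46080153 0.06848602] [ 0.08206483 -0.11840587  0.1017999 ] [0.14784029 0.11949511 0.14039019]
cap top 0.1212 ((-0.45653581619262695, -46.04134750366211), 31.207372665405273) [-0.0106 -0.0444  0.1205]
bbox (255, 192, 124, 82) mark px 313 [257.76038339 361.32587859]
mark carton [ 0.0059 -0.0246  0.1209] angle 73.1
jar shoulder z [0.05720544 0.05793558 0.05920182] 2362
t 17.8 p [ 0.5268 -0.1132  0.1063] carton [ 1.000e-04 -4.560e-02  1.063e-01] az 65.78 ydir [ 0.001 -0.001 -1.   ] F [-0.4  0.7 -0.5] T [-0.01  0.03 -0.  ] op 0.0607 q [-0.31  0.06  1.8  -0.    1.29 -1.45]
```

Jar shoulder is at about 58 mm, against 59 mm expected when seated, so the jar has stayed down. Handing in.

```bash
python3 -c "
from plant import robot
print(robot.close_job())"
```

```text
the job is handed in; nothing more can be done
None
```

The job is done and handed in at about 18 s of the 64 s allowed. The handover reports no verdict, so the results below are my own measurements.

- **Flaps:** both are folded back to their limit, measured at about 2.7 rad.
- **Cap:** it was gripped at 55 N and turned 74° anticlockwise; the mark on it read about 74° too. The wrist moment then fell to about zero, so the threads had let go. I lifted it straight up, with the tool within 0.1° of vertical.
- **End pose:** the cap is still held. Its top measured 121 mm above the bench, so its rim is about 14 to 15 mm above the jar's mouth.
- **Jar:** it is still seated in its cell. Its shoulder measured about 58 mm, against 59 mm expected.

**Differences:** while unscrewing, the tool rose only about 1 mm against the thread's 2.5 mm, and the cap's top rose about 2 mm, so the cap probably slid slightly in the pads. The forces I read stayed under about 5 N. I set the final height from the cap's measured top rather than the tool's travel.

I saw no bystander disturbed in the views I took, but I did not measure their positions again at the end.

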